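Load the altar candle dock and hold its lever at the third click

TASK

Load the altar's candle charging dock: first put the tallest candle fully down into pocket one (one raised dot), let it go, then the middle-sized candle fully down into pocket two (two dots) and let it go; the short candle stays in pocket three. Then press the dock's spring lever down with the fingertips past two clicks to the third click, not on to the bottom stop, and finish while still holding it there against its spring. Leave the other things on the altar where they stand.

Things in the scene. Friction and masses are not known exactly. Their poses are not given: they have to be found in the camera images.
- dock: grey dock fixed on the table, 90 mm (x) by 290 mm (y), 40 mm high; origin at the centre of its underside. Three round pockets at its y = +110, +40, -30 mm, 42 mm across, 20 mm deep; one to three raised dots on the -x rim number them. A dark steel tower, 70 mm (x) by 55 mm (y -85 to -140 mm), 100 mm high, stands at its -y end; the black lever paddle sticks out of the tower's -y face
- pocket1 (a point): centre of the mouth of pocket one (one dot, the farthest from the lever tower), at the dock's top face, 40 mm above the table
- pocket2 (a point): centre of the mouth of pocket two (two dots, the middle one), 40 mm above the table
- pocket3 (a point): centre of the mouth of pocket three (three dots, next to the lever tower), 40 mm above the table; the short candle already sits in it
- tall_candle: tallest ivory LED candle: upright cylinder 38 mm in diameter, 85 mm high, plus a 16 mm high, 11 mm wide flame tip on top; 90 g or so; origin at the centre of its underside, z up along it. Stands on the table at the start; round, so its yaw has no meaning
- middle_candle: middle ivory LED candle: the same, 38 mm in diameter, but 62 mm high plus the 16 mm flame tip; origin at the centre of its underside. Stands on the table at the start
- short_candle: shortest ivory LED candle, 38 mm in diameter, 45 mm high plus the 16 mm flame tip; sits loose in pocket three from the start and stays there; origin at the centre of its underside
- lever (a joint): how far the lever is pressed down, m: 0 at the top (where its spring holds it), clicks felt at about 0.010, 0.020 and 0.030 (a small ridge of 1 to 2 N is overcome about 0.005 before each), bottom stop at 0.040. Pressing straight down takes about 3 N to start, up to 8 N over the ridges and 4 to 6 N at rest at the third click; let go, it springs all the way back up
- paddle_top (a point): centre of the upper face of the black lever paddle, a plate 40 mm (dock x) by 44 mm (dock y) by 12 mm thick, 80 mm above the table when up, 21 mm beyond the tower's end face; it goes down with the lever. The plate is free all round but for the tower side
- marigold_dish: blue ceramic dish 150 mm wide, 40 mm high, heaped with plastic marigolds (about 55 mm high in all), a bystander; origin at the centre of its underside
- incense_pot: stainless steel incense pot 116 mm wide, 136 mm over its handles, 70 mm high, a bystander; origin at the centre of its underside
- glass_jar: glass jar 76 mm wide, 103 mm high, with a wire flip lever on its lid, a bystander; origin at the centre of its underside
- elephant_a: small white porcelain elephant, 76 mm long from trunk to tail, 36 mm wide, 51 mm high; its head points along its -x, a bystander; origin at the centre of its underside
- elephant_b: the other porcelain elephant, just like elephant_a, a bystander; origin at the centre of its underside
- lighter: white plastic lighter lying flat, 76 x 24 mm, 16 mm high with its thumb lever, a bystander; origin at the centre of its underside
There are look-alikes about, which are no part of the job. Leave any blue or brown look-alike of the middle_candle alone.

How it is judged:
By the outcome, as a careful person would: the job done as asked, in the order asked, and still so for the second after the job is handed in, while the arm keeps its last pose, push and grip.
It also fails if it takes over 61 s, if anything falls off the work surface, if the arm or the gripper's body presses on something with over 40 N, if the wrist force passes 120 N, or if a joint passes its speed limit or range.

ROBOT

A 6-joint arm with a two-finger parallel gripper is mounted at the origin on the work surface. World frame = base frame: x ahead of the robot, y to its left, z up, the work surface at z = 0. Lengths are in m, angles in rad, forces in N, time in s.
With the tool pointing down it reaches from about 0.3 to 0.875 m from the base axis. Payload 6.4 kg.
Tool frame: the origin (TCP) lies midway between the tips of the shut fingers; the grasp point (between the pads) lies 19 mm behind it; z points along the fingers, y is the line along which they close (so a half turn about z gives the same grasp; the last joint's range is limited). The gripper opens to 85 mm and grips with 20 to 120 N. Pads are 22 mm wide; open, the fingers measure 114 mm over their backs; the gripper's body (76 mm by 85 mm) begins 54 mm behind the grasp point. The pads swing forward as they close: fully open they stand 13 mm farther back than shut.
Start: joints at [-1.515, 0.181, 1.607, -0, 1.354, -0.206], TCP at [0.149, -0.555, 0.231] pointing down, gripper open.
Joint ranges: [-2.99, 2.99], [-0.89, 2.07], [0.3, 2.58], [-1.14, 4.28], [0, 2.63], [-3.12, 3.12]. Speed limits (rad/s): [2.57, 2.57, 3.01, 3.14, 3.14, 3.14].

INTERFACE

Orientations are given as a unit quaternion [x, y, z, w].
In Python, from station import monitor, optics, workorder gives the robot as it stands.
- The arm moves only by the shell command python3 -m pendant FILE [OPENING] [FORCE], which reads ROWS from the file FILE. ROWS is one flat JSON list of numbers that holds 1 to 5 rows one after another, with no inner brackets; each row has 6 numbers: dx, dy, dz in m, then a rotation vector rx, ry, rz in rad; each row is the pose to reach, as a shift and turn from the pose commanded when the command began, along the tool's axes at that moment; what a row does not reach only later rows make up. A row lasts 1/12 s, in which the tool goes at most 0.0417 m and 0.125 rad, less where a joint would pass 70% of its speed; a pose out of reach is approached as far as the arm can. OPENING is the finger opening in m, set as the command begins (- or left out keeps the last). The fingers move at their own pace and stop on an object; FORCE is the grip in N (left out, the last holds). Time passes only in rows, so rows that do not move let the fingers close. It prints the time, the measured TCP pose, the force, the opening and the grip force at its end. Input that does not fit is refused with a message, and nothing moves.
- monitor.observe(): the state, without advancing time (a new reading comes with each control period).
- optics.camera(name): name is "side" or "top"; returns the picture (400x640x3 uint8, red, green, blue); there is no depth.
- optics.camera_info(name): a dict with "fx", "fy", "cx", "cy" (pixels), "D" ([k1, k2, p1, p2, k3] as OpenCV has them; the pictures are not rectified), "extrinsics" (4x4, takes a point from camera to world coordinates). Camera axes: x right, y down, z forward; pixel columns grow to the right and rows downward; lengths in m; the calibration is good to about 2 mm. A picture is of the moment at which its call begins. camera_info takes no time and is no camera call.
- workorder.close_job(): hands the job in; it is judged then, once.
The state is a dict: "time": time; "joints": joint angles; "qvel": joint speeds; "joint_torque": joint torques, N m; "tool_pos": TCP position; "ee_rot": TCP orientation; "wrist_force": force on the tool from outside, world axes, zero at the start; "ft_torque": the same for the moment, N m; "width": finger opening in m; "finger_force": force on a finger pad.
Only numpy, scipy, OpenCV 4.12 (cv2) and the standard library are available. Lean on these libraries where they do the work, as an engineer would, in place of code of your own. Each camera call takes 0.05 s, during which the arm holds its last target. There are 200 camera calls.

## Working session

There is one attempt and no reset: what is moved stays moved. The work goes in short steps, Python scripts to look and compute and a shell command to move; the robot and the scene stay as the last step left them, time stands still between calls to the robot, and variables do not carry over. Pictures are saved under pics/ and viewed, at most 10 in all, crops included, and the job is handed in when it is done.

```bash
mkdir -p pics; ls
python3 - <<'E'
from station import monitor, optics
import cv2
s=monitor.observe();print(s)
for n in("top","side"):
    cv2.imwrite(f"pics/{n}0.png",cv2.cvtColor(optics.camera(n),cv2.COLOR_RGB2BGR));print(optics.camera_info(n))
E
```

```text
pics
{'time': 0.0, 'joints': array([-1.51528752e+00,  1.81525882e-01,  1.60801334e+00,  2.44089359e-05,
        1.35379694e+00, -2.06309598e-01]), 'qvel': array([-5.78455539e-04,  1.14209482e-03,  1.50829255e-03, -2.27174137e-05,
       -1.02989161e-03,  4.61191679e-04]), 'joint_torque': array([-9.09700339e-04, -4.44868791e+01, -3.51334512e+01, -3.70781918e-04,
        9.18613106e-03, -8.83210816e-06]), 'tool_pos': array([ 0.14881933, -0.55483679,  0.2303901 ]), 'ee_rot': array([ 9.91443588e-01,  1.30532956e-01,  7.75502215e-05, -8.68376787e-04]), 'wrist_force': array([-0.73155136, -0.08374822, -0.41448362]), 'ft_torque': array([ 0.02177561, -0.03325233, -0.01354967]), 'finger_force': 0.0, 'width': 0.0855191267071087}
{'fx': 477.4853766924327, 'fy': 477.4853766924327, 'cx': 323.05529147306356, 'cy': 196.57066385213622, 'D': array([-0.11741386,  0.        ,  0.        ,  0.        ,  0.        ]), 'extrinsics': array([[-0.02084221, -0.99651934,  0.08071438,  0.41083707],
       [-0.99977032,  0.02037091, -0.00665821,  0.00223082],
       [ 0.00499081, -0.08083461, -0.99671503,  1.43465314],
       [ 0.        ,  0.        ,  0.        ,  1.        ]])}
{'fx': 361.3058480089603, 'fy': 361.3058480089603, 'cx': 317.53381218112963, 'cy': 194.1142911632995, 'D': array([-0.02246376,  0.        ,  0.        ,  0.        ,  0.        ]), 'extrinsics': array([[-0.94586178, -0.18251888,  0.26838845,  0.22873321],
       [-0.32394477,  0.58216229, -0.74575254,  0.7239615 ],
       [-0.02013172, -0.79232186, -0.60977109,  0.70975394],
       [ 0.        ,  0.        ,  0.        ,  1.        ]])}
```

View pics/top0.png

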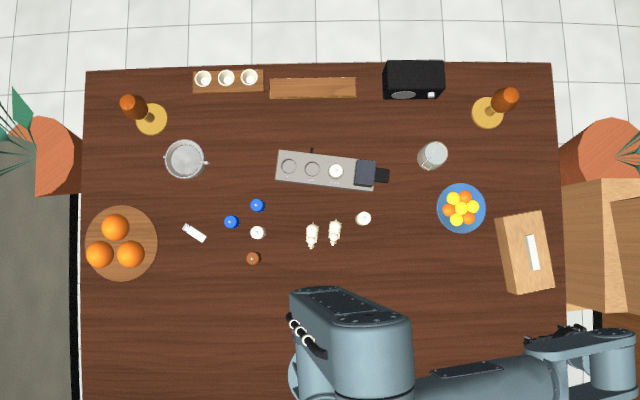

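View pics/side0.png

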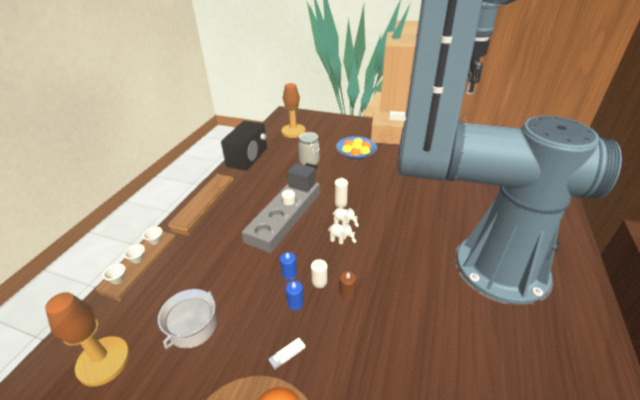

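Candidates. Tallest candle: ivory at top (363,218) / side (341,192). Middle candle: ivory at top (257,232) / side (319,273). Look-alikes are blue at top (257,205) and (231,222), and brown at (253,258); the short candle is in the dock at top (336,171). I choose the two free-standing ivory ones and check them in a crop.

```bash
cat > h.py <<'E'
import numpy as np,cv2
from station import monitor,optics
from scipy.spatial.transform import Rotation as R
def ray(n,uv):
    i=optics.camera_info(n);K=np.array([[i['fx'],0,i['cx']],[0,i['fy'],i['cy']],[0,0,1]])
    p=cv2.undistortPoints(np.array([[uv]],float),K,i['D'])[0,0];E=i['extrinsics']
    return E[:3,3],E[:3,:3]@[p[0],p[1],1]
def plane(n,uv,z):
    o,d=ray(n,uv);return o+d*(z-o[2])/d[2]
def proj(n,P):
    i=optics.camera_info(n);K=np.array([[i['fx'],0,i['cx']],[0,i['fy'],i['cy']],[0,0,1]]);T=np.linalg.inv(i['extrinsics'])
    return cv2.projectPoints(np.array([P],float),cv2.Rodrigues(T[:3,:3])[0],T[:3,3],K,i['D'])[0][0,0]
def totool(P):
    "shift from measured TCP to P in tool axes"
    s=monitor.observe();return R.from_quat(s['ee_rot']).inv().apply(np.array(P)-s['tool_pos'])
def get(n,name):
    im=cv2.cvtColor(optics.camera(n),cv2.COLOR_RGB2BGR);cv2.imwrite(f"pics/{name}.png",im);return im
E
python3 - <<'E'
from h import *
t=cv2.imread("pics/top0.png");s=cv2.imread("pics/side0.png")
a=cv2.resize(t[140:270,220:400],None,fx=4.4,fy=4.4,interpolation=2)[:300*2]
cv2.imwrite("pics/c1.png",a[:590,:800])
b=cv2.resize(s[150:320,235:400],None,fx=3.5,fy=3.5,interpolation=2);cv2.imwrite("pics/c2.png",b)
def blobs(im,m,lab,amin=40):
    n,_,st,c=cv2.connectedComponentsWithStats(m.astype(np.uint8))
    for k in range(1,n):
        if st[k,4]>amin: print(lab,st[k],c[k].round(1))
for n,im,roi in(("top",t,(140,270,220,400)),("side",s,(150,320,235,400))):
    h=cv2.cvtColor(im,cv2.COLOR_BGR2HSV).astype(int);z=np.zeros(im.shape[:2],bool);z[roi[0]:roi[1],roi[2]:roi[3]]=1
    blobs(im,z&(h[...,2]>185)&(h[...,1]<70),n+" ivory")
    blobs(im,z&(h[...,2]>90)&(h[...,2]<185)&(h[...,1]<40),n+" grey",200)
    blobs(im,z&(h[...,2]<45),n+" black",60)
E
```

```text
top ivory [ 276  150   97   41 1915] [319.3 169.5]
top ivory [283 161  12  12 114] [288.5 166.1]
top ivory [356 212  15  13 160] [363.2 218.1]
top ivory [328 220  13  26 229] [333.9 231.3]
top ivory [306 224  12  25 226] [311.2 234.9]
top ivory [250 226  14  13 141] [256.6 232.2]
top grey [352 159  24  27 462] [364.  171.7]
side ivory [304 150  15  12 120] [310.1 154.7]
side ivory [329 178  30  66 981] [342.2 213.8]
side ivory [281 189  15  17 206] [288.2 196.8]
side ivory [311 259  17  29 390] [318.9 272.5]
side grey [ 242  150   77  102 2766] [282.1 209.9]
```

View pics/c1.png

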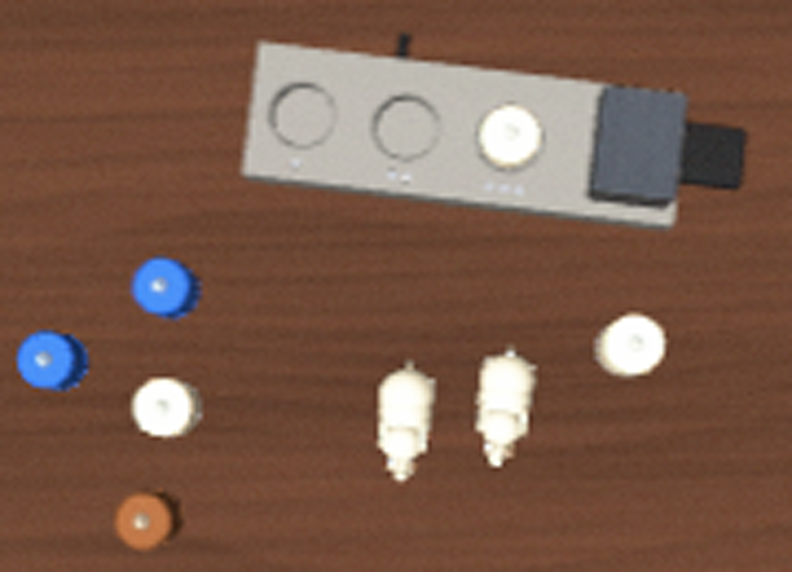

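View pics/c2.png

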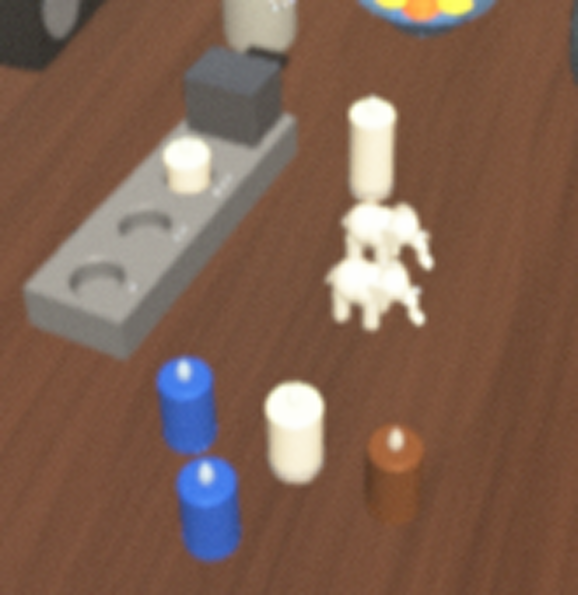

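The crop confirms the choice: the tall ivory candle is top (637,344)/4.4 and the middle ivory one is (163,406)/4.4. Pockets one and two, on the dotted side, are at crop (302,115) and (406,127), the short candle at (510,136) and the paddle at (715,156).

Run:
```python
from h import *
f=lambda u,v:((u+.5)/4.4-.5+220,(v+.5)/4.4-.5+140)
g=lambda u,v:((u+.5)/3.5-.5+235,(v+.5)/3.5-.5+150)
P={}
for k,uv,z in(("tall",(637,344),.085),("tallflame",(636,343),.1),("mid",(163,406),.062),("midflame",(163,405),.077),("p1",(302,115),.04),("p2",(406,127),.04),("short",(509.5,135),.065),("paddle",(715,156),.08),("cA",(258,41),.04),("cB",(242,176),.04),("cC",(673,226),.04),("blue1",(162,286),.062),("brown",(144,519),.062),("eleA",(405,410),.04),("eleB",(505,395),.04)):
    P[k]=plane("top",f(*uv),z);print(k,P[k].round(4))
print("side:")
for k,uv,z in(("tall",(372,110),.085),("mid",(295,400),.062),("p1",(98,280),.04),("p2",(146,224),.04),("short",(187,151),.065)):
    print(k,plane("side",g(*uv),z).round(4))
import math
d=P["p1"]-P["p2"];print(np.linalg.norm(d),math.degrees(math.atan2(d[1],d[0]))-90)
d=P["p1"]-P["short"];print(np.linalg.norm(d),math.degrees(math.atan2(d[1],d[0]))-90)
d=P["p1"]-P["paddle"];print(np.linalg.norm(d),math.degrees(math.atan2(d[1],d[0]))-90)
s=monitor.observe();print(R.from_quat(s['ee_rot']).as_matrix().round(3))
# refined tall top
t=cv2.imread("pics/top0.png");c=cv2.HoughCircles(cv2.resize(cv2.cvtColor(t,6)[140:270,220:400],None,fx=4.4,fy=4.4,interpolation=2),3,1.2,60,param1=120,param2=22,minRadius=25,maxRadius=38)
print(c.round(1) if c is not None else 0)
```

```text
tall [ 0.4575 -0.1225  0.085 ]
tallflame [ 0.4576 -0.1205  0.1   ]
mid [0.4241 0.1859 0.062 ]
midflame [0.4246 0.1839 0.077 ]
p1 [0.617  0.0936 0.04  ]
p2 [0.6075 0.0241 0.04  ]
short [ 0.5973 -0.0442  0.065 ]
paddle [ 0.5789 -0.1772  0.08  ]
cA [0.6679 0.1225 0.04  ]
cB [0.5767 0.1343 0.04  ]
cC [ 0.5373 -0.1529  0.04  ]
blue1 [0.5026 0.1857 0.062 ]
brown [0.3508 0.1993 0.062 ]
eleA [0.4186 0.0283 0.04  ]
eleB [ 0.4271 -0.0381  0.04  ]
side:
tall [ 0.458 -0.121  0.085]
mid [0.4235 0.1854 0.062 ]
p1 [0.6144 0.0987 0.04  ]
p2 [0.606  0.0264 0.04  ]
short [ 0.5976 -0.0446  0.065 ]
0.07018190414843886 -7.830236695157666
0.14147306873796364 -8.158104777234016
0.2764324332959526 -8.01803707346346
[[ 0.966  0.259 -0.   ]
 [ 0.259 -0.966  0.002]
 [ 0.    -0.002 -1.   ]]
[[[161.4 406.2  29.1]
  [160.2 286.2  26.9]
  [634.2 345.   30.4]
  [510.6 135.   28.4]
  [405.  127.8  27.2]
  [303.  117.   34.8]
  [ 45.  360.6  27.5]
  [405.  396.6  26.4]
  [141.  521.4  26.9]]]
```

```bash
cat >> h.py <<'E'
def need(P,yaw_y):
    "tool-axes shift to P and rz so that tool y points along world heading yaw_y (mod pi), plus tilt error"
    s=monitor.observe();M=R.from_quat(s['ee_rot']).as_matrix();a=np.arctan2(M[1,1],M[0,1])
    d=(yaw_y-a+np.pi/2)%np.pi-np.pi/2
    print("shift",totool(P).round(4),"rz",round(-d,4),"t",s['time'],"pos",s['tool_pos'].round(4),"q",s['joints'].round(2),"F",s['wrist_force'].round(1),"tilt",M[:2,2].round(4))
E
echo '[0.03, -0.025, 0, 0, 0, -0.12, 0.062, -0.051, 0, 0, 0, -0.24, 0.093, -0.077, 0, 0, 0, -0.36, 0.124, -0.102, 0, 0, 0, -0.48, 0.155, -0.128, 0, 0, 0, -0.6]' > rows.txt && python3 -m pendant rows.txt 0.085 40
python3 -c "
from h import *
need([.4577,-.1215,.231],-.14)"
```

```text
time: 0.52
tool_pos: [0.266, -0.3899, 0.2308]
ee_rot: [0.908, 0.42, 0.0, -0.0]
wrist_force: [0.8, -0.5, 0.7]
width: 0.0851
finger_force: 0.0
shift [ 0.3287 -0.0275 -0.    ] rz -0.5639 t 0.5167 pos [ 0.266  -0.3899  0.2308] q [-1.22 -0.05  1.86  0.    1.34 -0.52] F [ 0.8 -0.5  0.7] tilt [-0.0001  0.0007]
```

```bash
echo '[0.038, -0.003, 0, 0, 0, -0.11, 0.076, -0.006, 0, 0, 0, -0.22, 0.114, -0.009, 0, 0, 0, -0.33, 0.152, -0.012, 0, 0, 0, -0.44, 0.19, -0.015, 0, 0, 0, -0.56]' > rows.txt && python3 -m pendant rows.txt
python3 -c "
from h import *
need([.4577,-.1215,.231],-.14)"
```

```text
time: 0.93
tool_pos: [0.3783, -0.2358, 0.2312]
ee_rot: [0.756, 0.654, 0.0, -0.0]
wrist_force: [0.4, -1.3, -0.4]
width: 0.0849
finger_force: 0.0
shift [0.1245 0.0622 0.0002] rz -0.0039 t 0.9333 pos [ 0.3783 -0.2358  0.2312] q [-0.82 -0.12  1.92  0.    1.35 -0.68] F [ 0.4 -1.3 -0.4] tilt [0.     0.0001]
```

```bash
echo '[0.031, 0.016, 0, 0, 0, 0, 0.062, 0.031, 0, 0, 0, 0, 0.093, 0.047, 0, 0, 0, 0, 0.1245, 0.0622, 0, 0, 0, 0, 0.1245, 0.0622, 0.02, 0, 0, 0]' > rows.txt && python3 -m pendant rows.txt
echo '[0, 0, 0, 0, 0, 0]' > rows.txt && python3 -m pendant rows.txt
python3 -c "
from h import *
need([.4577,-.1215,.041],-.14)
get('top','t1');get('side','s1')"
```

```text
time: 1.35
tool_pos: [0.4621, -0.1202, 0.2145]
ee_rot: [0.756, 0.654, 0.002, 0.003]
wrist_force: [0.1, -1.2, -0.2]
width: 0.085
finger_force: 0.0
time: 1.43
tool_pos: [0.4567, -0.1211, 0.2083]
ee_rot: [0.756, 0.654, -0.001, -0.002]
wrist_force: [-1.0, -0.3, -1.5]
width: 0.0847
finger_force: 0.0
shift [-0.0006  0.0019  0.1673] rz -0.0049 t 1.4333 pos [ 0.4567 -0.1211  0.2083] q [-0.51 -0.03  1.88 -0.    1.3  -0.37] F [-1.  -0.3 -1.5] tilt [-0.0045  0.0025]
```

```bash
echo '[0, 0, 0.035, 0, 0, 0, 0, 0, 0.07, 0, 0, 0, 0, 0, 0.105, 0, 0, 0, 0, 0, 0.14, 0, 0, 0, 0, 0, 0.17, 0, 0, 0]' > rows.txt && python3 -m pendant rows.txt
echo '[0, 0, 0, 0, 0, 0, 0, 0, 0, 0, 0, 0]' > rows.txt && python3 -m pendant rows.txt
python3 -c "
from h import *
need([.4577,-.1215,.041],-.14)"
echo '[0, 0, 0, 0, 0, 0, 0, 0, 0, 0, 0, 0, 0, 0, 0, 0, 0, 0, 0, 0, 0, 0, 0, 0, 0, 0, 0, 0, 0, 0]' > rows.txt && python3 -m pendant rows.txt 0.03 30
echo '[0, 0, 0, 0, 0, 0, 0, 0, 0, 0, 0, 0, 0, 0, 0, 0, 0, 0]' > rows.txt && python3 -m pendant rows.txt
```

```text
time: 1.95
tool_pos: [0.4571, -0.1251, 0.0402]
ee_rot: [0.759, 0.652, -0.0, 0.0]
wrist_force: [-0.1, -0.1, -0.5]
width: 0.0851
finger_force: 0.0
time: 2.12
tool_pos: [0.4565, -0.1244, 0.0409]
ee_rot: [0.758, 0.652, -0.001, -0.002]
wrist_force: [0.5, 1.1, -0.1]
width: 0.0848
finger_force: 0.0
shift [ 0.003   0.0008 -0.0001] rz -0.011 t 2.1167 pos [ 0.4565 -0.1244  0.0409] q [-0.52  0.23  1.99 -0.    0.92 -0.37] F [ 0.5  1.1 -0.1] tilt [-0.0031  0.0017]
time: 2.53
tool_pos: [0.459, -0.1245, 0.0432]
ee_rot: [0.758, 0.653, 0.0, 0.002]
wrist_force: [-1.0, 0.7, 7.4]
width: 0.037
finger_force: 29.5
time: 2.78
tool_pos: [0.459, -0.1245, 0.0432]
ee_rot: [0.758, 0.653, 0.0, 0.002]
wrist_force: [-1.8, -0.4, 7.3]
width: 0.0375
finger_force: 29.5
```

```bash
echo '[0, 0, -0.02, 0, 0, 0, 0, 0, -0.05, 0, 0, 0, 0, 0, -0.08, 0, 0, 0, 0, 0, -0.1, 0, 0, 0, 0, 0, -0.1, 0, 0, 0]' > rows.txt && python3 -m pendant rows.txt
python3 -c "
from h import *
s=get('side','s2')
cv2.imwrite('pics/c3.png',cv2.resize(s[100:300,230:400],None,fx=3,fy=3,interpolation=2))
need([.617,.0936,.141],-.14)"
```

```text
time: 3.2
tool_pos: [0.4609, -0.1253, 0.1468]
ee_rot: [0.758, 0.653, 0.002, 0.005]
wrist_force: [0.8, -1.3, 0.6]
width: 0.0371
finger_force: 30.6
shift [0.2392 0.1232 0.0036] rz -0.0086 t 3.25 pos [ 0.4597 -0.1247  0.1444] q [-0.51  0.06  1.93 -0.    1.14 -0.37] F [-0.4  0.8 -1. ] tilt [ 0.0059 -0.0033]
```

View pics/c3.png

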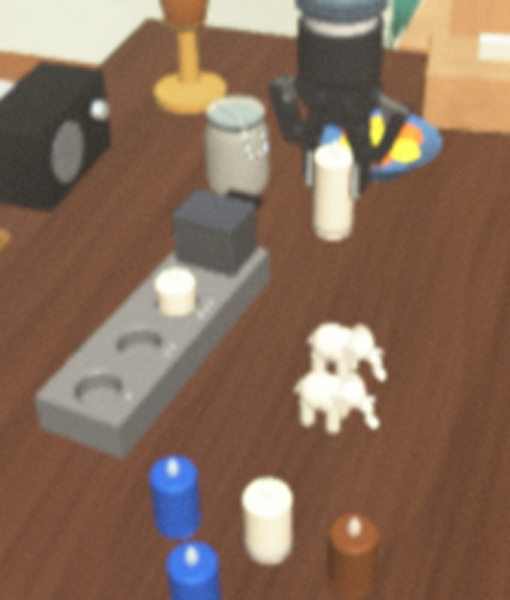

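The tall candle is held upright at crop (333,195), and the others are undisturbed.

```bash
echo '[0.03, 0.016, 0, 0, 0, 0, 0.066, 0.034, 0, 0, 0, 0, 0.102, 0.052, 0, 0, 0, 0, 0.138, 0.07, 0, 0, 0, 0, 0.17, 0.088, 0, 0, 0, 0]' > rows.txt && python3 -m pendant rows.txt
echo '[0.03, 0.016, 0, 0, 0, 0, 0.055, 0.029, 0, 0, 0, 0, 0.066, 0.035, 0, 0, 0, 0, 0.066, 0.035, 0, 0, 0, 0, 0.066, 0.035, 0, 0, 0, 0]' > rows.txt && python3 -m pendant rows.txt
python3 -c "
from h import *
need([.6166,.0907,.1],-.14)
t=get('top','t3');s=get('side','s3')
cv2.imwrite('pics/c4.png',np.hstack([cv2.resize(t[120:200,250:350],None,fx=4,fy=5,interpolation=2),cv2.resize(s[120:280,220:320],None,fx=4,fy=2.5,interpolation=2)]))"
```

```text
time: 3.67
tool_pos: [0.5699, 0.0336, 0.1399]
ee_rot: [0.758, 0.653, -0.001, -0.001]
wrist_force: [0.2, -0.3, -1.6]
width: 0.0376
finger_force: 30.6
time: 4.08
tool_pos: [0.6134, 0.0914, 0.1399]
ee_rot: [0.757, 0.653, -0.001, -0.001]
wrist_force: [-0.9, 0.2, -0.3]
width: 0.037
finger_force: 30.6
shift [-0.0002  0.0034  0.0399] rz -0.0077 t 4.0833 pos [0.6134 0.0914 0.1399] q [-0.04  0.37  1.56 -0.    1.21  0.1 ] F [-0.9  0.2 -0.3] tilt [-0.0025 -0.0004]
```

View pics/c4.png

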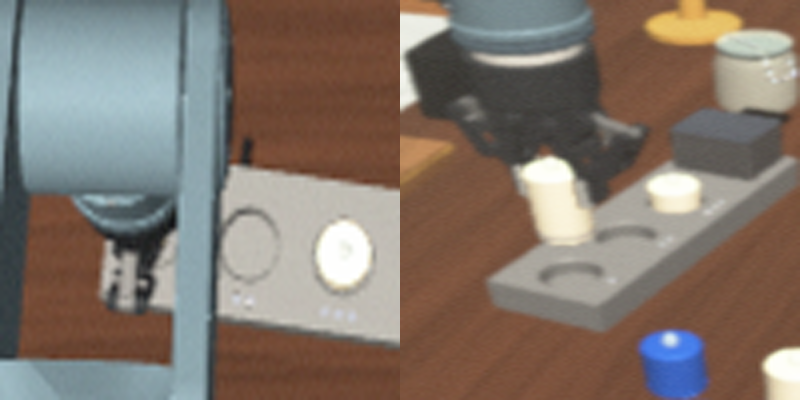

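The side view shows the candle held above pocket one, and the arm hides the top view. I lower it to just above the rim and check it in the side view.

```bash
echo '[0, 0.002, 0.02, 0, 0, -0.005, 0, 0.003, 0.04, 0, 0, -0.007, 0, 0.003, 0.05, 0, 0, -0.007, 0, 0.003, 0.05, 0, 0, -0.007]' > rows.txt && python3 -m pendant rows.txt
python3 -c "
from h import *
need([.6166,.0907,.09],-.14)
s=get('side','s4');h=cv2.cvtColor(s,40).astype(int)
m=((h[...,2]>175)&(h[...,1]>8)&(h[...,1]<70)).astype(np.uint8);m[:,:230]=0;m[:,300:]=0;m[:170]=0;m[260:]=0
for r in range(190,250,3):
    c=np.flatnonzero(m[r]); print(r,(c.min(),c.max(),len(c)) if len(c) else '')
p=monitor.observe()['tool_pos'];b=p+[.0004,.003,-.0432]
print('expected bottom centre',proj('side',b),'left/right',proj('side',b+.019*np.array([.946,.324,0])),proj('side',b-.019*np.array([.946,.324,0])))
print('pocket',proj('side',[.617,.0937,.04]))
cv2.imwrite('pics/c5.png',cv2.resize(s[170:270,230:320],None,fx=6,fy=6,interpolation=2))"
```

```text
time: 4.52
tool_pos: [0.6147, 0.0897, 0.0883]
ee_rot: [0.756, 0.655, -0.002, -0.002]
wrist_force: [-0.3, 0.1, -0.5]
width: 0.037
finger_force: 30.6
shift [ 0.0013  0.0018 -0.0017] rz -0.0037 t 4.5167 pos [0.6147 0.0897 0.0883] q [-0.05  0.44  1.58 -0.    1.12  0.1 ] F [-0.3  0.1 -0.5] tilt [-0.0059  0.0001]
190 (np.int64(284), np.int64(293), 10)
193 (np.int64(282), np.int64(295), 9)
196 (np.int64(282), np.int64(295), 7)
199 (np.int64(257), np.int64(299), 17)
202 (np.int64(253), np.int64(299), 25)
205 (np.int64(252), np.int64(298), 17)
208 (np.int64(253), np.int64(278), 12)
211 (np.int64(254), np.int64(266), 13)
214 (np.int64(255), np.int64(288), 15)
217 (np.int64(255), np.int64(287), 17)
220 (np.int64(255), np.int64(270), 16)
223 (np.int64(255), np.int64(270), 16)
226 (np.int64(256), np.int64(269), 14)
229 (np.int64(258), np.int64(269), 12)
232 (np.int64(260), np.int64(271), 8)
235 
238 
241 
244 
247 
expected bottom centre [262.67801764 226.27837185] left/right [255.69506051 226.37794386] [269.66709504 226.17818181]
pocket [262.56860925 228.24129982]
```

View pics/c5.png

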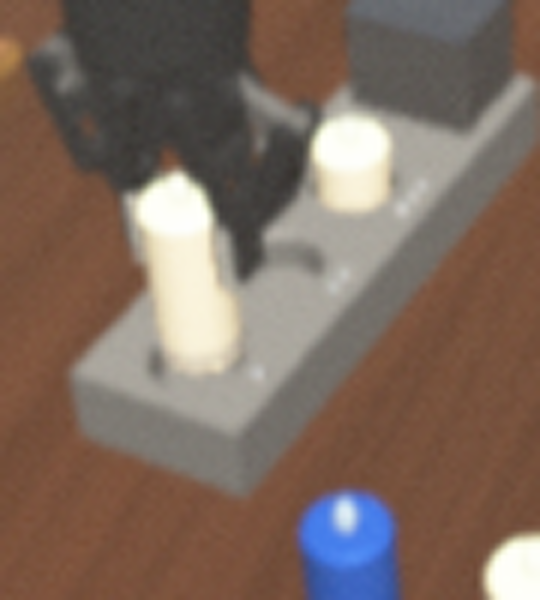

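The candle is right above pocket one. A dark crescent at its left (crop 155,365) says it sits about 2 mm too far toward -x, which agrees with the pose error. I correct that and lower gently.

```bash
echo '[0.001, 0.002, 0, 0, 0, -0.003, 0.001, 0.002, 0.004, 0, 0, -0.003, 0.001, 0.002, 0.008, 0, 0, -0.003, 0.001, 0.002, 0.012, 0, 0, -0.003, 0.001, 0.002, 0.012, 0, 0, -0.003]' > rows.txt && python3 -m pendant rows.txt
python3 -c "
from h import *
need([.6166,.0907,.063],-.14)"
```

```text
time: 4.98
tool_pos: [0.6189, 0.0917, 0.0785]
ee_rot: [0.754, 0.656, -0.0, -0.0]
wrist_force: [-0.3, 0.2, -0.6]
width: 0.037
finger_force: 30.6
shift [-0.0013 -0.0022  0.0155] rz 0.0011 t 4.9833 pos [0.6189 0.0917 0.0785] q [-0.04  0.46  1.58 -0.    1.1   0.1 ] F [-0.3  0.2 -0.6] tilt [-0.0011  0.    ]
```

```bash
echo '[0, 0, 0.004, 0, 0, 0, 0, 0, 0.008, 0, 0, 0, 0, 0, 0.012, 0, 0, 0, 0, 0, 0.014, 0, 0, 0, 0, 0, 0.014, 0, 0, 0]' > rows.txt && python3 -m pendant rows.txt
python3 -c "
from h import *
need([.6166,.0907,.063],-.14)"
```

```text
time: 5.4
tool_pos: [0.6189, 0.0916, 0.0644]
ee_rot: [0.755, 0.656, -0.001, -0.0]
wrist_force: [0.2, -0.4, -0.4]
width: 0.0374
finger_force: 30.6
shift [-0.0012 -0.0022  0.0014] rz 0.001 t 5.4 pos [0.6189 0.0916 0.0644] q [-0.04  0.48  1.58 -0.    1.08  0.1 ] F [ 0.2 -0.4 -0.4] tilt [-0.0014  0.    ]
```

Going in freely. I lower the last bit until contact.

```bash
echo '[0, 0, 0.001, 0, 0, 0, 0, 0, 0.002, 0, 0, 0, 0, 0, 0.002, 0, 0, 0]' > rows.txt && python3 -m pendant rows.txt
echo '[0, 0, 0.001, 0, 0, 0, 0, 0, 0.002, 0, 0, 0, 0, 0, 0.002, 0, 0, 0]' > rows.txt && python3 -m pendant rows.txt
python3 -c "
from h import *
s=get('side','s5')
cv2.imwrite('pics/c6.png',cv2.resize(s[170:270,230:320],None,fx=6,fy=6,interpolation=2))"
```

```text
time: 5.65
tool_pos: [0.6197, 0.0916, 0.0633]
ee_rot: [0.754, 0.656, 0.0, 0.0]
wrist_force: [0.4, -0.2, -0.5]
width: 0.0371
finger_force: 30.6
time: 5.9
tool_pos: [0.6199, 0.0917, 0.0632]
ee_rot: [0.754, 0.656, 0.0, 0.0]
wrist_force: [-4.9, 0.7, 10.7]
width: 0.037
finger_force: 31.7
```

View pics/c6.png

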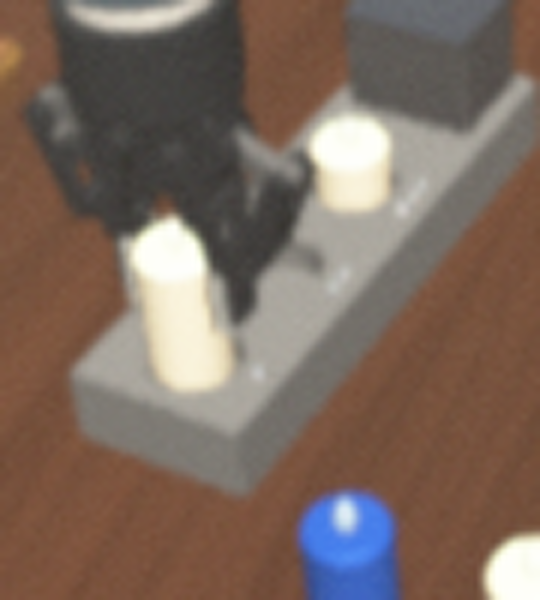

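The tall candle is in pocket one, seated (contact with tool at 0.0632 = 20 mm floor). I release it and go to the middle candle.

```bash
echo '[0, 0, -0.002, 0, 0, 0, 0, 0, -0.002, 0, 0, 0, 0, 0, -0.002, 0, 0, 0, 0, 0, -0.002, 0, 0, 0]' > rows.txt && python3 -m pendant rows.txt 0.06
echo '[0, 0, -0.015, 0, 0, 0, 0, 0, -0.045, 0, 0, 0, 0, 0, -0.08, 0, 0, 0, 0, 0, -0.11, 0, 0, 0, 0, 0, -0.12, 0, 0, 0]' > rows.txt && python3 -m pendant rows.txt
python3 -c "
from h import *
get('side','s6')
need([.424,.1855,.185],-.14)"
```

```text
time: 6.28
tool_pos: [0.6195, 0.0916, 0.0632]
ee_rot: [0.755, 0.656, -0.0, -0.0]
wrist_force: [-0.1, 0.1, -0.6]
width: 0.0597
finger_force: 0.0
time: 6.7
tool_pos: [0.6221, 0.0916, 0.1888]
ee_rot: [0.754, 0.656, 0.003, 0.003]
wrist_force: [1.6, -0.0, 0.6]
width: 0.0602
finger_force: 0.0
shift [ 0.0656 -0.2096  0.0023] rz 0.0011 t 6.75 pos [0.6224 0.0915 0.189 ] q [-0.04  0.33  1.51  0.    1.29  0.1 ] F [0.7 0.3 1.6] tilt [ 0.0087 -0.0004]
```

```bash
echo '[0.01, -0.03, 0, 0, 0, 0, 0.02, -0.065, 0, 0, 0, 0, 0.031, -0.1, 0, 0, 0, 0, 0.042, -0.135, 0, 0, 0, 0, 0.053, -0.17, 0, 0, 0, 0]' > rows.txt && python3 -m pendant rows.txt
echo '[0.009, -0.03, 0, 0, 0, 0, 0.012, -0.038, 0, 0, 0, 0, 0.012, -0.038, 0, 0, 0, 0, 0.012, -0.038, 0, 0, 0, 0]' > rows.txt && python3 -m pendant rows.txt
python3 -c "
from h import *
need([.424,.1855,.028],-.14)
t=get('top','t7');s=get('side','s7')
h=cv2.cvtColor(s,40).astype(int)
m=((h[...,2]>175)&(h[...,1]>8)&(h[...,1]<70)).astype(np.uint8)[240:300,300:340];n,_,st,c=cv2.connectedComponentsWithStats(m);print(st[1:],c[1:])
cv2.imwrite('pics/c7.png',cv2.resize(s[130:330,230:400],None,fx=3,fy=3,interpolation=2))"
```

```text
time: 7.17
tool_pos: [0.4559, 0.1679, 0.1813]
ee_rot: [0.755, 0.656, -0.001, -0.001]
wrist_force: [-0.4, 1.2, 0.5]
width: 0.0598
finger_force: 0.0
time: 7.5
tool_pos: [0.4227, 0.1848, 0.1828]
ee_rot: [0.754, 0.657, -0.0, 0.0]
wrist_force: [0.3, 0.2, 0.1]
width: 0.0599
finger_force: 0.0
shift [0.001  0.0011 0.1548] rz 0.0018 t 7.5 pos [0.4227 0.1848 0.1828] q [ 0.15 -0.03  1.93 -0.    1.24  0.29] F [0.3 0.2 0.1] tilt [ 0.0002 -0.0003]
[[ 31   0   4   2   7]
 [ 39   0   1   4   4]
 [ 11  19  17  29 311]] [[32.28571429  0.42857143]
 [39.          1.5       ]
 [18.92926045 34.27009646]]
```

View pics/c7.png

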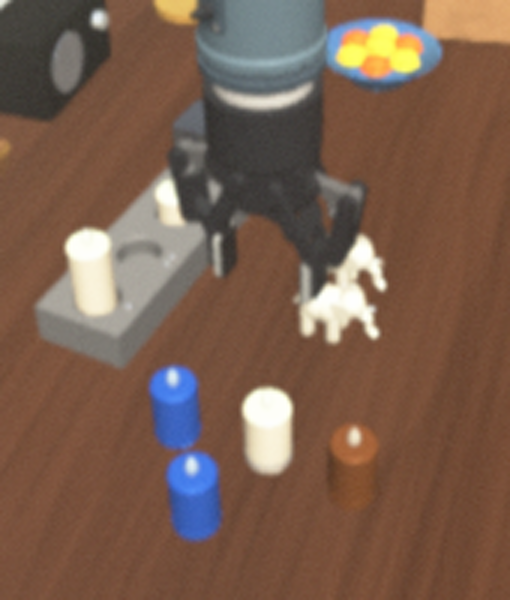

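The tall candle is upright and fully seated in pocket one (crop 92,275). The knuckles bulge toward the blue and brown candles, so I turn the closing line to about -55° to straddle the middle candle freely.

```bash
echo '[0, 0, 0, 0, 0, 0.11, 0, 0, 0, 0, 0, 0.23, 0, 0, 0, 0, 0, 0.35, 0, 0, 0, 0, 0, 0.47, 0, 0, 0, 0, 0, 0.59]' > rows.txt && python3 -m pendant rows.txt 0.068
echo '[0, 0, 0, 0, 0, 0.12, 0, 0, 0, 0, 0, 0.23, 0, 0, 0, 0, 0, 0.23]' > rows.txt && python3 -m pendant rows.txt
python3 -c "
from h import *
need([.424,.1855,.028],-.96)"
```

```text
time: 8.02
tool_pos: [0.4239, 0.184, 0.183]
ee_rot: [0.914, 0.405, -0.0, 0.0]
wrist_force: [0.5, -0.6, 0.1]
width: 0.0681
finger_force: 0.0
time: 8.27
tool_pos: [0.4237, 0.184, 0.1831]
ee_rot: [0.954, 0.299, -0.0, 0.0]
wrist_force: [0.2, 0.3, 0.8]
width: 0.0683
finger_force: 0.0
shift [ 0.0011 -0.0011  0.1551] rz -0.0044 t 8.2667 pos [0.4237 0.184  0.1831] q [ 0.15 -0.03  1.93 -0.    1.24  1.12] F [0.2 0.3 0.8] tilt [-0.0001 -0.0002]
```

```bash
echo '[0.001, -0.001, 0.035, 0, 0, 0, 0.001, -0.001, 0.07, 0, 0, 0, 0.001, -0.001, 0.105, 0, 0, 0, 0.001, -0.001, 0.135, 0, 0, 0, 0.001, -0.001, 0.155, 0, 0, 0]' > rows.txt && python3 -m pendant rows.txt
echo '[0, 0, 0, 0, 0, 0, 0, 0, 0, 0, 0, 0]' > rows.txt && python3 -m pendant rows.txt
echo '[0, 0, 0, 0, 0, 0, 0, 0, 0, 0, 0, 0, 0, 0, 0, 0, 0, 0, 0, 0, 0, 0, 0, 0, 0, 0, 0, 0, 0, 0]' > rows.txt && python3 -m pendant rows.txt 0.03 30
python3 -c "
from h import *
need([.424,.1855,.028],-.96)"
echo '[0, 0, -0.02, 0, 0, 0, 0, 0, -0.05, 0, 0, 0, 0, 0, -0.08, 0, 0, 0, 0, 0, -0.11, 0, 0, 0, 0, 0, -0.11, 0, 0, 0]' > rows.txt && python3 -m pendant rows.txt
python3 -c "
from h import *
need([.6085,.0252,.138],-.14)"
```

```text
time: 8.68
tool_pos: [0.4218, 0.1853, 0.0252]
ee_rot: [0.953, 0.302, -0.002, -0.0]
wrist_force: [-0.3, -0.6, 0.5]
width: 0.0676
finger_force: 0.0
time: 8.85
tool_pos: [0.4225, 0.1856, 0.0274]
ee_rot: [0.953, 0.302, -0.001, -0.0]
wrist_force: [0.1, -0.5, 0.4]
width: 0.0681
finger_force: 0.0
time: 9.27
tool_pos: [0.4246, 0.1864, 0.0301]
ee_rot: [0.953, 0.301, 0.002, 0.0]
wrist_force: [0.0, -1.1, 7.9]
width: 0.0369
finger_force: 30.0
shift [-0.001   0.0004  0.0021] rz 0.0016 t 9.2667 pos [0.4246 0.1864 0.0301] q [ 0.16  0.23  2.02 -0.    0.88  1.12] F [ 0.  -1.1  7.9] tilt [0.004  0.0004]
time: 9.68
tool_pos: [0.4268, 0.187, 0.1448]
ee_rot: [0.953, 0.301, 0.006, 0.001]
wrist_force: [1.3, 0.2, -1.0]
width: 0.0372
finger_force: 30.8
shift [0.0555 0.2368 0.0086] rz -0.8183 t 9.6833 pos [0.4268 0.187  0.1448] q [0.16 0.03 1.96 0.   1.14 1.12] F [ 1.3  0.2 -1. ] tilt [0.0113 0.0019]
```

```bash
echo '[-0.01, 0.025, 0, 0, 0, -0.1, -0.02, 0.05, 0, 0, 0, -0.22, -0.03, 0.075, 0, 0, 0, -0.34, -0.04, 0.1, 0, 0, 0, -0.46, -0.05, 0.124, 0, 0, 0, -0.58]' > rows.txt && python3 -m pendant rows.txt
echo '[0, 0, 0, 0, 0, -0.12, 0, 0, 0, 0, 0, -0.24, 0, 0, 0, 0, 0, -0.24]' > rows.txt && python3 -m pendant rows.txt
python3 -c "
from h import *
need([.6085,.0252,.138],-.14)"
```

```text
time: 10.1
tool_pos: [0.4531, 0.0548, 0.1384]
ee_rot: [0.826, 0.564, 0.0, 0.0]
wrist_force: [-0.3, 0.1, -1.9]
width: 0.037
finger_force: 30.8
time: 10.35
tool_pos: [0.4529, 0.0554, 0.1382]
ee_rot: [0.753, 0.658, 0.0, -0.0]
wrist_force: [-0.2, 0.0, -1.6]
width: 0.0373
finger_force: 30.8
shift [-0.0089  0.1583  0.0002] rz 0.0042 t 10.35 pos [0.4529 0.0554 0.1382] q [-0.14  0.02  1.98  0.    1.14 -0.  ] F [-0.2  0.  -1.6] tilt [-0.      0.0001]
```

```bash
echo '[-0.002, 0.035, 0, 0, 0, 0.002, -0.004, 0.072, 0, 0, 0, 0.004, -0.006, 0.11, 0, 0, 0, 0.004, -0.008, 0.145, 0, 0, 0, 0.004, -0.008, 0.158, 0, 0, 0, 0.004]' > rows.txt && python3 -m pendant rows.txt
echo '[0, 0, 0.02, 0, 0, 0, 0, 0, 0.045, 0, 0, 0, 0, 0, 0.058, 0, 0, 0, 0, 0, 0.058, 0, 0, 0, 0, 0, 0.058, 0, 0, 0]' > rows.txt && python3 -m pendant rows.txt
python3 -c "
from h import *
need([.6086,.0262,.08],-.14)
s=get('side','s8')
cv2.imwrite('pics/c8.png',cv2.resize(s[160:260,230:320],None,fx=6,fy=6,interpolation=2))
print('pocket2',proj('side',[.6085,.0252,.04]))
p=monitor.observe()['tool_pos'];print('bottom',proj('side',p+[0,-.001,-.0301]))"
```

```text
time: 10.77
tool_pos: [0.6124, 0.0251, 0.1385]
ee_rot: [0.757, 0.653, 0.001, 0.001]
wrist_force: [-0.9, -0.5, -0.1]
width: 0.0368
finger_force: 30.9
time: 11.18
tool_pos: [0.6074, 0.0266, 0.0795]
ee_rot: [0.756, 0.654, -0.001, -0.001]
wrist_force: [0.1, 0.8, -1.5]
width: 0.0371
finger_force: 30.9
shift [-0.0002  0.0012 -0.0005] rz -0.004 t 11.1833 pos [0.6074 0.0266 0.0795] q [-0.15  0.43  1.63  0.    1.09 -0.01] F [ 0.1  0.8 -1.5] tilt [-0.0024  0.0004]
pocket2 [275.73625963 213.21730887]
bottom [275.34286449 210.35789715]
```

View pics/c8.png

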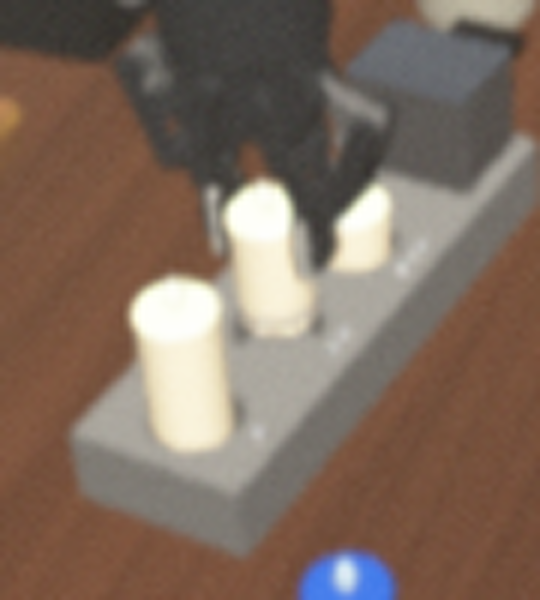

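The middle candle sits centred over pocket two, with dark crescents on both sides (crop 240,335 and 315,325). I lower it.

```bash
echo '[0, 0.001, 0.004, 0, 0, -0.003, 0, 0.001, 0.008, 0, 0, -0.003, 0, 0.001, 0.012, 0, 0, -0.003, 0, 0.001, 0.015, 0, 0, -0.003, 0, 0.001, 0.015, 0, 0, -0.003]' > rows.txt && python3 -m pendant rows.txt
echo '[0, 0, 0.004, 0, 0, 0, 0, 0, 0.008, 0, 0, 0, 0, 0, 0.012, 0, 0, 0, 0, 0, 0.012, 0, 0, 0]' > rows.txt && python3 -m pendant rows.txt
echo '[0, 0, 0.001, 0, 0, 0, 0, 0, 0.002, 0, 0, 0, 0, 0, 0.002, 0, 0, 0]' > rows.txt && python3 -m pendant rows.txt
```

```text
time: 11.65
tool_pos: [0.6089, 0.026, 0.0646]
ee_rot: [0.755, 0.656, -0.0, -0.0]
wrist_force: [-0.1, 0.6, -1.5]
width: 0.037
finger_force: 30.9
time: 11.98
tool_pos: [0.6088, 0.026, 0.0521]
ee_rot: [0.755, 0.656, -0.0, -0.0]
wrist_force: [-0.3, -0.8, -1.4]
width: 0.0369
finger_force: 30.9
time: 12.23
tool_pos: [0.6093, 0.026, 0.0512]
ee_rot: [0.755, 0.656, -0.0, -0.0]
wrist_force: [-0.0, -0.2, -0.8]
width: 0.0371
finger_force: 30.9
```

```bash
echo '[0, 0, 0.001, 0, 0, 0, 0, 0, 0.002, 0, 0, 0, 0, 0, 0.002, 0, 0, 0]' > rows.txt && python3 -m pendant rows.txt
echo '[0, 0, 0, 0, 0, 0, 0, 0, 0, 0, 0, 0, 0, 0, 0, 0, 0, 0, 0, 0, 0, 0, 0, 0]' > rows.txt && python3 -m pendant rows.txt 0.06
echo '[0, 0, -0.015, 0, 0, 0, 0, 0, -0.045, 0, 0, 0, 0, 0, -0.08, 0, 0, 0, 0, 0, -0.115, 0, 0, 0, 0, 0, -0.13, 0, 0, 0]' > rows.txt && python3 -m pendant rows.txt
echo '[0, 0, 0, 0, 0, 0]' > rows.txt && python3 -m pendant rows.txt 0.0
python3 -c "
from h import *
need([.579,-.175,.18],-.14)
s=get('side','s9')
h=cv2.cvtColor(s,40).astype(int);m=((h[...,2]>175)&(h[...,1]>8)&(h[...,1]<70)).astype(np.uint8)[180:250,245:305];n,_,st,c=cv2.connectedComponentsWithStats(m);print(st[1:],c[1:].round(1))
for P in ([.6185,.0945,.105],[.6085,.0252,.082]): print(proj('side',P).round(1))
"
```

```text
time: 12.48
tool_pos: [0.6097, 0.026, 0.0502]
ee_rot: [0.755, 0.656, 0.0, 0.0]
wrist_force: [-2.0, -1.0, 5.1]
width: 0.0369
finger_force: 31.4
time: 12.82
tool_pos: [0.6095, 0.026, 0.0493]
ee_rot: [0.755, 0.656, 0.0, 0.0]
wrist_force: [0.1, -0.9, 0.1]
width: 0.0601
finger_force: 0.0
time: 13.23
tool_pos: [0.6117, 0.0257, 0.1846]
ee_rot: [0.755, 0.656, 0.002, 0.003]
wrist_force: [1.0, 0.4, 0.7]
width: 0.06
finger_force: 0.0
time: 13.32
tool_pos: [0.6125, 0.0256, 0.1849]
ee_rot: [0.755, 0.656, 0.003, 0.004]
wrist_force: [-0.1, 0.6, 0.4]
width: 0.0494
finger_force: 0.0
shift [-0.2033 -0.0053  0.0049] rz 0.0002 t 13.3167 pos [0.6125 0.0256 0.1849] q [-0.15  0.3   1.56  0.    1.27 -0.01] F [-0.1  0.6  0.4] tilt [ 0.0092 -0.0014]
[[  7   8  50  49 865]
 [ 28  45   1   1   1]
 [ 31  44   1   1   1]
 [ 27  50   2   1   2]
 [ 26  52   3   3   5]] [[27.8 32.2]
 [28.  45. ]
 [31.  44. ]
 [27.5 50. ]
 [27.2 52.8]]
[259.1 210. ]
[274.4 201.8]
```

Both candles are seated (second contact at 0.0502). I shut the fingers and go over the paddle.

```bash
echo '[-0.035, 0, 0, 0, 0, 0, -0.075, 0, 0, 0, 0, 0, -0.115, 0, 0, 0, 0, 0, -0.155, 0, 0, 0, 0, 0, -0.19, 0, 0, 0, 0, 0]' > rows.txt && python3 -m pendant rows.txt 0.0 40
echo '[-0.014, -0.001, 0.02, 0, 0, 0, -0.014, -0.001, 0.05, 0, 0, 0, -0.014, -0.001, 0.07, 0, 0, 0, -0.014, -0.001, 0.07, 0, 0, 0, -0.014, -0.001, 0.07, 0, 0, 0]' > rows.txt && python3 -m pendant rows.txt
python3 -c "
from h import *
need([.5803,-.1778,.09],-.14)
s=get('side','s10')
cv2.imwrite('pics/c9.png',cv2.resize(s[110:240,240:370],None,fx=4.6,fy=4.6,interpolation=2))"
```

```text
time: 13.78
tool_pos: [0.5812, -0.1638, 0.177]
ee_rot: [0.755, 0.656, -0.001, -0.001]
wrist_force: [0.1, -0.2, 0.4]
width: 0.0001
finger_force: 0.0
time: 14.2
tool_pos: [0.578, -0.175, 0.1066]
ee_rot: [0.755, 0.656, -0.001, -0.003]
wrist_force: [0.1, 0.3, 0.1]
width: -0.0001
finger_force: 0.0
shift [-0.0025  0.0028  0.0165] rz -0.0002 t 14.2 pos [ 0.578  -0.175   0.1066] q [-0.49  0.38  1.62  0.    1.14 -0.35] F [0.1 0.3 0.1] tilt [-0.0052  0.0028]
```

View pics/c9.png

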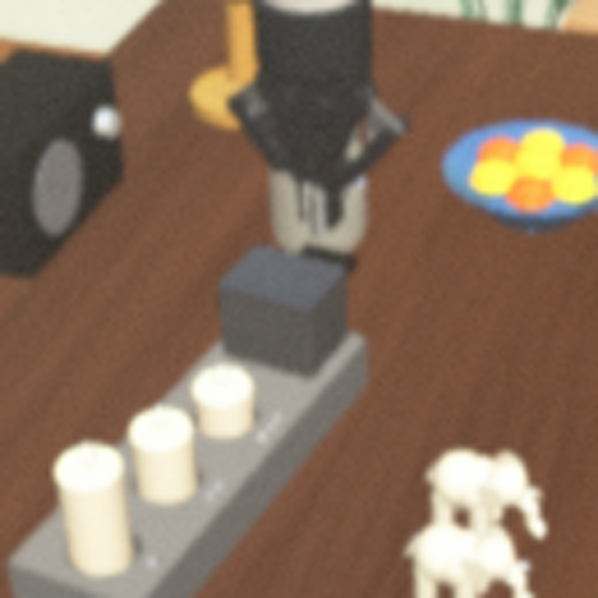

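All three candles stand in their pockets and the shut fingertips are above the paddle (crop 325,255). I go down to contact and then in small steps.

```bash
echo '[-0.002, 0.001, 0.01, 0, 0, 0, -0.002, 0.001, 0.018, 0, 0, 0, -0.002, 0.001, 0.021, 0, 0, 0, -0.002, 0.001, 0.021, 0, 0, 0]' > rows.txt && python3 -m pendant rows.txt
echo '[0, 0, 0.002, 0, 0, 0, 0, 0, 0.004, 0, 0, 0, 0, 0, 0.004, 0, 0, 0]' > rows.txt && python3 -m pendant rows.txt
echo '[0, 0, 0.002, 0, 0, 0, 0, 0, 0.004, 0, 0, 0, 0, 0, 0.004, 0, 0, 0]' > rows.txt && python3 -m pendant rows.txt
python3 -c "
from h import *
need([.5803,-.1778,.05],-.14)"
```

```text
time: 14.58
tool_pos: [0.5802, -0.1775, 0.0874]
ee_rot: [0.755, 0.656, -0.0, -0.001]
wrist_force: [-0.1, 1.1, -0.4]
width: -0.0
finger_force: 0.0
time: 14.83
tool_pos: [0.5806, -0.1779, 0.0842]
ee_rot: [0.755, 0.656, -0.0, -0.0]
wrist_force: [-0.2, 0.3, -0.2]
width: -0.0002
finger_force: 0.0
time: 15.08
tool_pos: [0.5808, -0.1781, 0.0802]
ee_rot: [0.755, 0.656, 0.0, 0.0]
wrist_force: [0.2, -0.3, -0.2]
width: 0.0002
finger_force: 0.0
shift [ 0.0002 -0.0005  0.0302] rz -0.0001 t 15.0833 pos [ 0.5808 -0.1781  0.0802] q [-0.49  0.42  1.63  0.    1.09 -0.35] F [ 0.2 -0.3 -0.2] tilt [ 0.0003 -0.0001]
```

```bash
for i in 1; do
echo '[0, 0, 0.001, 0, 0, 0, 0, 0, 0.002, 0, 0, 0, 0, 0, 0.002, 0, 0, 0]' > rows.txt && python3 -m pendant rows.txt
echo '[0, 0, 0.001, 0, 0, 0, 0, 0, 0.002, 0, 0, 0, 0, 0, 0.002, 0, 0, 0]' > rows.txt && python3 -m pendant rows.txt
echo '[0, 0, 0.001, 0, 0, 0, 0, 0, 0.002, 0, 0, 0, 0, 0, 0.002, 0, 0, 0]' > rows.txt && python3 -m pendant rows.txt
echo '[0, 0, 0.001, 0, 0, 0, 0, 0, 0.002, 0, 0, 0, 0, 0, 0.002, 0, 0, 0]' > rows.txt && python3 -m pendant rows.txt
echo '[0, 0, 0.001, 0, 0, 0, 0, 0, 0.002, 0, 0, 0, 0, 0, 0.002, 0, 0, 0]' > rows.txt && python3 -m pendant rows.txt
echo '[0, 0, 0.001, 0, 0, 0, 0, 0, 0.002, 0, 0, 0, 0, 0, 0.002, 0, 0, 0]' > rows.txt && python3 -m pendant rows.txt
done | grep -E "pos|force: \["
```

```text
tool_pos: [0.5809, -0.1781, 0.0789]
wrist_force: [-1.9, 0.9, 4.3]
tool_pos: [0.5808, -0.1781, 0.0767]
wrist_force: [-0.9, 0.6, 3.1]
tool_pos: [0.5808, -0.1781, 0.0743]
wrist_force: [-0.0, -0.6, 2.4]
tool_pos: [0.5808, -0.1781, 0.0721]
wrist_force: [0.5, -1.2, 2.3]
tool_pos: [0.5808, -0.1781, 0.0702]
wrist_force: [-0.7, -0.6, 4.7]
tool_pos: [0.5809, -0.1782, 0.0688]
wrist_force: [-1.5, 0.4, 6.6]
```

```bash
{
echo '[0, 0, 0.001, 0, 0, 0, 0, 0, 0.002, 0, 0, 0, 0, 0, 0.002, 0, 0, 0]' > rows.txt && python3 -m pendant rows.txt
echo '[0, 0, 0.001, 0, 0, 0, 0, 0, 0.002, 0, 0, 0, 0, 0, 0.002, 0, 0, 0]' > rows.txt && python3 -m pendant rows.txt
echo '[0, 0, 0.001, 0, 0, 0, 0, 0, 0.002, 0, 0, 0, 0, 0, 0.002, 0, 0, 0]' > rows.txt && python3 -m pendant rows.txt
echo '[0, 0, 0.001, 0, 0, 0, 0, 0, 0.002, 0, 0, 0, 0, 0, 0.002, 0, 0, 0]' > rows.txt && python3 -m pendant rows.txt
echo '[0, 0, 0.001, 0, 0, 0, 0, 0, 0.002, 0, 0, 0, 0, 0, 0.002, 0, 0, 0]' > rows.txt && python3 -m pendant rows.txt
echo '[0, 0, 0.001, 0, 0, 0, 0, 0, 0.002, 0, 0, 0, 0, 0, 0.002, 0, 0, 0]' > rows.txt && python3 -m pendant rows.txt
echo '[0, 0, 0.001, 0, 0, 0, 0, 0, 0.002, 0, 0, 0, 0, 0, 0.002, 0, 0, 0]' > rows.txt && python3 -m pendant rows.txt
} | grep -E "pos|force: \["
```

```text
tool_pos: [0.5808, -0.1781, 0.0665]
wrist_force: [-0.3, -1.2, 5.2]
tool_pos: [0.5808, -0.1781, 0.0643]
wrist_force: [0.3, -0.9, 2.3]
tool_pos: [0.5808, -0.1781, 0.0622]
wrist_force: [0.9, -1.1, 4.2]
tool_pos: [0.5808, -0.1781, 0.0603]
wrist_force: [-0.4, -1.1, 5.8]
tool_pos: [0.5808, -0.1781, 0.0588]
wrist_force: [-1.5, 0.2, 7.5]
tool_pos: [0.5808, -0.1782, 0.0566]
wrist_force: [-0.4, -0.6, 5.5]
tool_pos: [0.5808, -0.1781, 0.0545]
wrist_force: [-0.2, -1.4, 6.2]
```

```bash
{
echo '[0, 0, 0.001, 0, 0, 0, 0, 0, 0.001, 0, 0, 0, 0, 0, 0.001, 0, 0, 0]' > rows.txt && python3 -m pendant rows.txt
echo '[0, 0, 0.001, 0, 0, 0, 0, 0, 0.001, 0, 0, 0, 0, 0, 0.001, 0, 0, 0]' > rows.txt && python3 -m pendant rows.txt
echo '[0, 0, 0.001, 0, 0, 0, 0, 0, 0.001, 0, 0, 0, 0, 0, 0.001, 0, 0, 0]' > rows.txt && python3 -m pendant rows.txt
echo '[0, 0, 0.001, 0, 0, 0, 0, 0, 0.001, 0, 0, 0, 0, 0, 0.001, 0, 0, 0]' > rows.txt && python3 -m pendant rows.txt
echo '[0, 0, 0, 0, 0, 0, 0, 0, 0, 0, 0, 0, 0, 0, 0, 0, 0, 0, 0, 0, 0, 0, 0, 0]' > rows.txt && python3 -m pendant rows.txt
} | grep -E "time|pos|force: \["
```

```text
time: 18.58
tool_pos: [0.5808, -0.1781, 0.0534]
wrist_force: [-0.7, -1.2, 4.1]
time: 18.83
tool_pos: [0.5808, -0.1781, 0.0524]
wrist_force: [-0.1, -0.6, 5.3]
time: 19.08
tool_pos: [0.5808, -0.1781, 0.0514]
wrist_force: [0.2, -1.4, 5.8]
time: 19.33
tool_pos: [0.5808, -0.1782, 0.0505]
wrist_force: [-0.1, -1.2, 6.3]
time: 19.67
tool_pos: [0.5808, -0.1781, 0.0505]
wrist_force: [0.3, -1.2, 5.4]
```

```bash
echo '[0, 0, 0.0005, 0, 0, 0, 0, 0, 0.0005, 0, 0, 0, 0, 0, 0.0005, 0, 0, 0, 0, 0, 0.0005, 0, 0, 0, 0, 0, 0.0005, 0, 0, 0]' > rows.txt && python3 -m pendant rows.txt
python3 -c "
from station import workorder
print(workorder.close_job())"
```

```text
time: 20.08
tool_pos: [0.5808, -0.1781, 0.0501]
ee_rot: [0.755, 0.656, 0.0, 0.0]
wrist_force: [0.2, -0.6, 7.3]
width: 0.0001
finger_force: 3.3
the job is handed in; nothing more can be done
None
```

Job handed in at 20 s: tall candle in pocket one, middle candle in pocket two, and the lever held about 29–30 mm down at the third click, judged from tool height and force because no camera could see the paddle; I viewed 11 pictures, one over the limit of 10.

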